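Pin the hold-down bar of the keypad fixture

TASK

The hold-down bar of the keypad fixture is already swung shut, with its eye between the two lugs of the fork. Take the long lock pin with the plain round upright grip out of the pin stand and put it from above down through the fork and the bar until its collar sits on the fork, then let go. Leave the short T-handled pin in the stand and the bar shut.

Things in the scene. Friction and masses are not known exactly. Their poses are not given: they have to be found in the camera images.
- lock_pin_grip (a point): Long steel lock pin (loose, about 0.15 kg), upright in a socket of the pin stand; z up its axis. The point is the centre of its grip, a plain dark upright cylinder 22 mm across, 40 mm tall. 30 mm below it: underside of a 5 mm thick round collar 40 mm across, which rests on the stand. Below that a shank 16 mm across, 52 mm long, its last 12 mm tapered to 7 mm; tip 82 mm below the point.
- tee_pin_bar (a point): Short T-handled pin in the stand's other socket; stays there. The point is the centre of its level crossbar, 58 mm long, 14 mm thick; collar 40 mm, shank only 26 mm long. The stand: a grey open-sided plate on two legs, 58 x 164 mm, top 78 mm above the bench, two 20 mm sockets 100 mm apart along its length; either pin may be in either.
- hole_mouth (a point): Centre of the hole in the fork's top face, 67 mm above the bench, at the robot's end of the fixture (aluminium plate 230 x 110 mm, keypad in its middle); x runs along the bar to its hinge, z up. Hole 26 mm wide, mouth chamfered 3 mm, straight down through upper lug, bar eye and lower lug (37 mm in all), then 20 mm free. The fork is 60 mm wide; nothing within 60 mm is higher.
- gate (a joint): Swing of the flat steel hold-down bar about its upright hinge at the far end of the fixture, 155 mm from the hole, in rad: 0 = shut, its eye in line with the fork's holes (so it starts); it grows as the bar swings open sideways. The hinge is stiff (about 3 N at the eye).
Things that resemble listed ones, but are neither listed nor needed, are in the scene too. Leave any blue look-alike of the part that bears lock_pin_grip alone.

How it is judged (in metres and radians):
At the end, for the whole second after the job is handed in: The long lock pin stands upright (within 10 degrees) through fork and bar, its grip within 13 mm of the hole's axis and its collar down on the fork (within 4 mm), with the bar still shut (within 0.1 rad) (horizontal distance between lock_pin_grip and hole_mouth below 0.013 m and z of lock_pin_grip in the frame of hole_mouth below 0.034 m and angle between lock_pin_grip's own z axis and vertical below 0.17 rad and value of joint gate below 0.1 rad); the robot touches nothing.
It fails at once if the short T-handled pin is taken out of its place in the stand (moved more than 30 mm) (distance of tee_pin_bar from where it was at the start of the episode above 0.03 m).
It fails at once if the hold-down bar is swung open (more than 0.25 rad) (value of joint gate above 0.25 rad).
It also fails if it takes over 38 s, if anything falls off the work surface, if the arm or the gripper's body presses on something with over 40 N, if the wrist force passes 120 N, or if a joint passes its speed limit or range.

ROBOT

A 6-joint arm with a two-finger parallel gripper is mounted at the origin on a cart in front of the work surface, level with it; the furniture and walls round the work are solid. World frame = base frame: x ahead of the robot, y to its left, z up, the work surface at z = 0. Lengths are in mm, angles in rad, forces in N, time in s.
With the tool pointing down it reaches from about 275 to 750 mm from the base axis. Payload 10.2 kg.
Tool frame: the origin (TCP) lies on the centre line of the jaws, within the pads' length; the fingertips stand 11 mm ahead of it and the grasp point (between the pads) lies 8 mm behind it (bot.nose_length is the z of the fingertips in the tool frame, in mm); z points along the fingers, y is the line along which they close (so a half turn about z gives the same grasp; the last joint's range is limited). The gripper opens to 85 mm and grips with 20 to 120 N. Pads are 22 mm wide; open, the fingers measure 114 mm over their backs; the gripper's body (76 mm by 85 mm) begins 54 mm behind the grasp point. The pads swing forward as they close: fully open they stand 13 mm farther back than shut.
Start: joints at [-1.534, 0.313, 1.498, -0, 1.331, -0.223], TCP at [134.852, -507.391, 242.294] pointing down, gripper open.
Joint ranges: [-2.94, 2.94], [-0.97, 2.17], [0.19, 2.56], [-1.23, 4.37], [0.02, 3.11], [-2.88, 2.88]. Speed limits (rad/s): [2.39, 2.39, 3.01, 3.14, 3.14, 3.14].

INTERFACE

Orientations are given as a rotation vector (axis times angle).
In Python, from workcell import status, camera, camera_model, close_job, bot gives the robot as it stands.
- The arm moves only by the tool carry_out, never from a script. Its arguments are lists of equal length, an entry for each row: "xyz": the shift along the tool's x, y, z as a fraction of full scale, a list of three; "angular": the turn, a rotation vector about the tool's x, y, z as a fraction of full scale, a list of three. In form: {"xyz": [[tx, ty, tz], ...], "angular": [[ax, ay, az], ...]}. A call has 1 to 20 rows; each row shifts and turns the commanded pose from where the row before left it, along the tool's axes as they then stand; what a row does not reach is not made up. Full scale, the value 1, is 0.03 m for a shift and 0.12 rad for a turn. A row lasts 1/8 s, in which the tool goes at most 62.5 mm and 10.7 degrees, less where a joint would pass 70% of its speed; a pose out of reach is approached as far as the arm can. A call with a number of a shift or a turn outside -1 to 1 is refused whole. A call with a gripper value outside its range is refused whole. "claw" is the opening, from 0 (shut) to 1 (fully open), set as the call begins (left out, the last holds). The fingers move at their own pace and stop on an object; "newtons" is the grip in N (left out, the last holds). Time passes only in rows, so rows that do not move let the fingers close. It gives the time, the measured TCP pose, the force, the opening and the grip force at its end, in the units of the state.
- status.get_obs(): the state, without advancing time (a new reading comes with each control period).
- camera(name): name is "scene" or "side" or "wrist"; returns the picture (400x640x3 uint8, blue, green, red); there is no depth.
- camera_model(name): a dict with "K" (3x3 intrinsics, pixels), "extrinsics" (4x4, takes a point from world to camera coordinates); the wrist camera has in their place "mount" (4x4, takes a point from camera to tool coordinates, whose origin is the TCP and whose axes are the flange's). Camera axes: x right, y down, z forward; pixel columns grow to the right and rows downward; lengths in mm; the calibration is good to about 2 mm. A picture is of the moment at which its call begins: read the wrist's pose just before it. camera_model takes no time and is no camera call.
- close_job(): hands the job in; it is judged then, once.
The state is a dict: "time": time; "joint_positions": joint angles; "joint_vel": joint speeds; "joint_efforts": joint torques, N m; "eef_pos": TCP position; "orientation": TCP orientation; "contact_force": force on the tool from outside, world axes, zero at the start; "ft_torque": the same for the moment, N m; "gripper_width": opening from 0.0 (shut) to 1.0 (fully open); "grip_force": force on a finger pad.
Only numpy, scipy, OpenCV 4.12 (cv2) and the standard library are available. Lean on these libraries where they do the work, as an engineer would, in place of code of your own. Each camera call takes 0.05 s, during which the arm holds its last target. There are 200 camera calls.

## Working session

There is one attempt and no reset: what is moved stays moved. The work goes in short steps, Python scripts to look and compute and a tool call to move; the robot and the scene stay as the last step left them, time stands still between calls to the robot, and variables do not carry over. Pictures are saved under pics/ and viewed, at most 10 in all, crops included, and the job is handed in when it is done.

Besides the shell and the picture viewer there is one more tool, called after "Emit:" by a JSON object that holds its "method" and its "body", one argument or row to a line. carry_out: Moves the arm, as the interface text tells. Its arguments: {"type":"object","properties":{"xyz":{"type":"array"},"angular":{"type":"array"},"claw":{"type":"number"},"newtons":{"type":"number"}},"required":["xyz","angular"]}

```bash
mkdir -p pics; ls; python3 - <<'E'
from workcell import status, camera, camera_model, bot
import cv2,numpy as np
np.set_printoptions(precision=4,suppress=True)
print(status.get_obs())
for n in("scene","side","wrist"):
    cv2.imwrite(f"pics/{n}0.png",camera(n)); print(camera_model(n))
E
```

```text
pics
{'time': 0.0, 'joint_positions': array([-1.5344,  0.3134,  1.4984,  0.    ,  1.331 , -0.2234]), 'joint_vel': array([-0.0009, -0.0001,  0.0002, -0.0005, -0.0015, -0.0006]), 'joint_efforts': array([ -0.0003, -41.2268, -25.9745,  -0.0001,   0.0041,   0.    ]), 'eef_pos': array([ 134.8501, -507.1319,  241.7453]), 'orientation': array([-3.1139, -0.4067, -0.0002]), 'contact_force': array([-0.2855,  0.1829, -0.2175]), 'ft_torque': array([ 0.0369, -0.0489, -0.013 ]), 'grip_force': 0.0, 'gripper_width': 1.0023024776908867}
{'K': array([[500.7866,   0.    , 318.9884],
       [  0.    , 500.7866, 189.4142],
       [  0.    ,   0.    ,   1.    ]]), 'extrinsics': array([[   0.7776,   -0.6284,   -0.0205, -542.6955],
       [  -0.4356,   -0.515 ,   -0.7383,  243.5238],
       [   0.4534,    0.5831,   -0.6742,  745.7635],
       [   0.    ,    0.    ,    0.    ,    1.    ]])}
{'K': array([[443.7973,   0.    , 321.0754],
       [  0.    , 443.7973, 201.3688],
       [  0.    ,   0.    ,   1.    ]]), 'extrinsics': array([[   0.9948,   -0.0994,    0.0202, -607.6324],
       [  -0.0253,   -0.4362,   -0.8995,   36.7545],
       [   0.0982,    0.8944,   -0.4364,  987.4204],
       [   0.    ,    0.    ,    0.    ,    1.    ]])}
{'K': array([[315.0488,   0.    , 317.0208],
       [  0.    , 315.0488, 191.1105],
       [  0.    ,   0.    ,   1.    ]]), 'mount': array([[   0.    ,   -0.9553,   -0.2958,   75.8497],
       [   1.    ,   -0.0001,    0.0004,   -0.7259],
       [  -0.0004,   -0.2958,    0.9553, -131.8984],
       [   0.    ,    0.    ,    0.    ,    1.    ]])}
```

View pics/scene0.png

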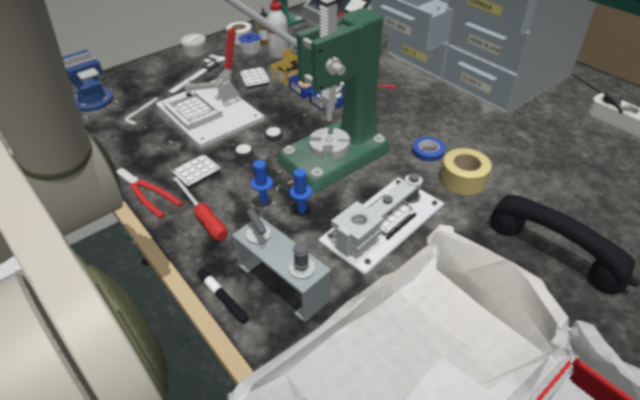

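View pics/side0.png

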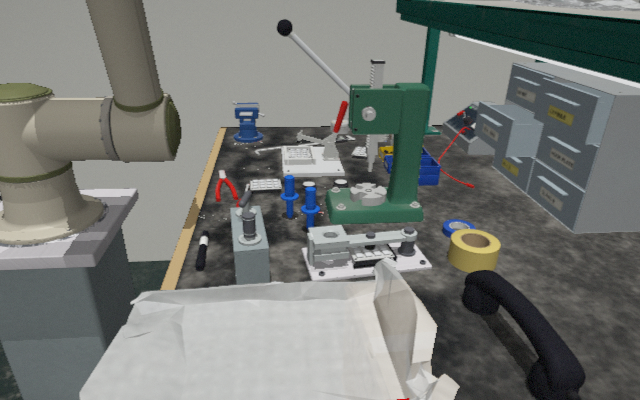

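Scene: the stand's two pins are the T-pin at (257,222) and a plain dark grip at (301,257). Blue look-alikes stand at (262,180) and (300,190). The fork top is near (358,217), and near (331,233) in the side view. Next is one close crop of both views to check the choice.

```bash
python3 - <<'E'
import cv2,numpy as np
a=cv2.imread("pics/scene0.png")[170:320,225:385]; b=cv2.imread("pics/side0.png")[170:290,220:350]
a=cv2.resize(a,(480,450),interpolation=2)[:, :] ; a=cv2.resize(cv2.imread("pics/scene0.png")[190:310,230:390],None,fx=5,fy=5,interpolation=2)
cv2.imwrite("pics/ca.png",a)
b=cv2.resize(cv2.imread("pics/side0.png")[180:280,225:365],None,fx=5,fy=5,interpolation=2)
cv2.imwrite("pics/cb.png",b)
E
```

```text
(no output)
```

View pics/ca.png

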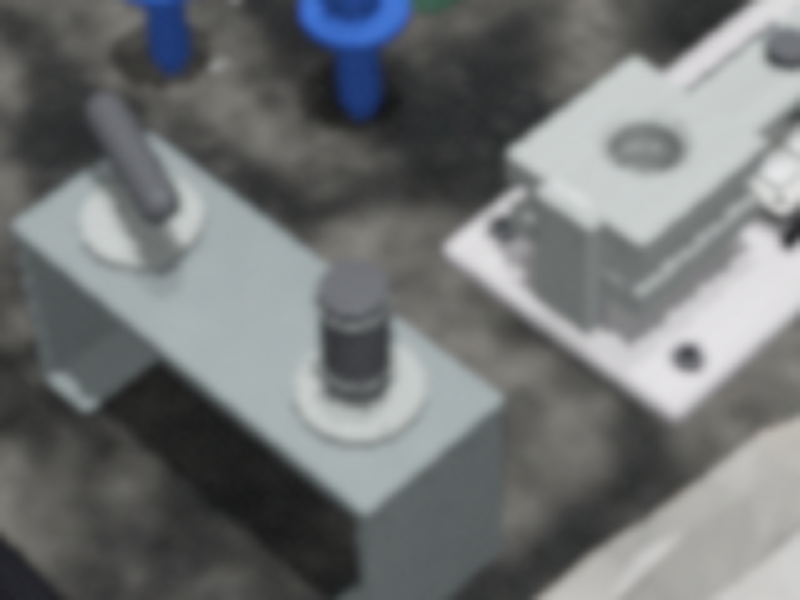

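View pics/cb.png

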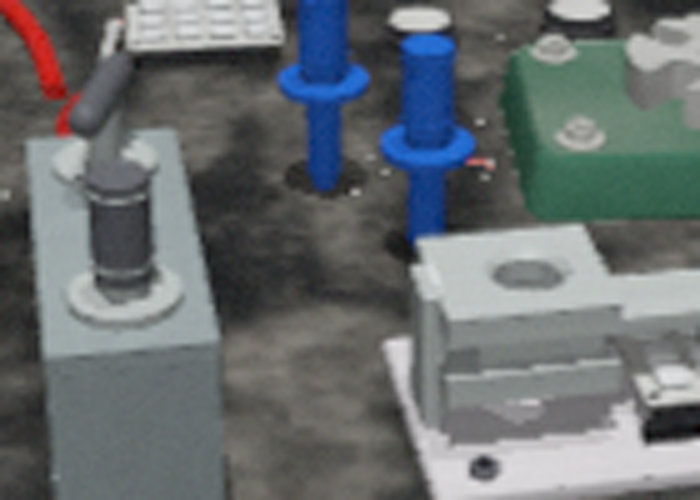

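The crop confirms the choice: the plain round grip is at scene (300.8,256.6) and side (249.2,225). The hole is at scene (359.4,219.4) and side (330.4,234.6).

```bash
cat > h.py <<'E'
import numpy as np,cv2
from scipy.spatial.transform import Rotation as R
from workcell import status, camera, camera_model, bot
np.set_printoptions(precision=3,suppress=True)
def cam(n):
    m=camera_model(n)
    if n!="wrist": return m["K"],m["extrinsics"]
    o=status.get_obs(); T=np.eye(4); T[:3,:3]=R.from_rotvec(o["orientation"]).as_matrix(); T[:3,3]=o["eef_pos"]
    return m["K"],np.linalg.inv(T@m["mount"])
def tri(p,q,a="scene",b="side"):
    (K,E),(L,F)=cam(a),cam(b)
    X=cv2.triangulatePoints(K@E[:3],L@F[:3],np.array(p,float),np.array(q,float)).ravel(); return X[:3]/X[3]
def onz(n,p,z,ce=None):
    K,E=ce or cam(n); d=E[:3,:3].T@np.linalg.inv(K)@[*p,1]; c=-E[:3,:3].T@E[:3,3]; return c+d*(z-c[2])/d[2]
E
python3 - <<'E'
from h import *
print("grip",tri((300.8,256.6),(249.2,225)),onz("scene",(300.8,256.6),108),onz("side",(249.2,225),108))
print("collar",onz("scene",(302,269.4),83),onz("side",(250,239),83))
print("tee",tri((256,221),(245,198.5)),onz("scene",(258.4,234),83))
print("hole",tri((359.4,219.4),(330.4,234.6)),onz("scene",(359.4,219.4),67),onz("side",(330.4,234.6),67))
o=status.get_obs();print(R.from_rotvec(o["orientation"]).as_matrix())
E
```

```text
grip [ 458.97  -257.358  106.939] [ 457.445 -258.911  108.   ] [ 459.915 -257.349  108.   ]
collar [ 455.742 -262.22    83.   ] [ 460.226 -261.792   83.   ]
tee [ 447.084 -157.71   110.106] [ 445.739 -161.102   83.   ]
hole [ 603.159 -227.93    65.75 ] [ 601.353 -229.443   67.   ] [ 603.76  -228.524   67.   ]
[[ 0.966  0.257 -0.   ]
 [ 0.257 -0.966  0.001]
 [ 0.    -0.001 -1.   ]]
```

```bash
python3 - <<'E'
from h import *
for n,ps in {"scene":[(281,163),(316,188),(388,150)],"side":[(328,220),(423,220)]}.items():
    for p in ps: print("press base",n,onz(n,p,0))
print("ram/head",tri((304,47),(350,103)),"head low front",tri((308,77),(350,131)),"column top front", tri((382,15),(427,86)))
print("blue",tri((300,172),(309,185)),tri((261,163),(289,178)))
print("lever knob side",onz("side",(285,27),400))
E
```

```text
press base scene [632.213  46.648   0.   ]
press base scene [639.592 -62.644   0.   ]
press base scene [835.301 -67.86    0.   ]
press base side [621.696 -48.543   0.   ]
press base side [838.75  -62.027   0.   ]
ram/head [672.862   6.076 259.439] head low front [675.945   2.335 199.77 ] column top front [816.297 -41.748 297.916]
blue [ 571.351 -109.164  112.282] [536.269 -36.942 101.597]
lever knob side [533.038  40.141 400.   ]
```

```bash
python3 - <<'E'
from h import *
print("flap top",tri((438,230),(382,264)), tri((240,390),(140,293)), tri((455,235),(380,266)))
E
```

```text
flap top [ 677.416 -333.276   71.525] [ 291.639 -339.488   38.481] [ 665.389 -372.053   97.254]
```

Emit:
{"method": "carry_out", "body": {
  "xyz": [
    [0.9, -0.37, 0],
    [0.9, -0.37, 0],
    [0.9, -0.37, 0],
    [0.9, -0.37, 0],
    [0.9, -0.37, 0],
    [0.9, -0.37, 0],
    [0.9, -0.37, 0],
    [0.9, -0.37, 0],
    [0.9, -0.37, 0],
    [0.9, -0.37, 0],
    [0.9, -0.37, 0],
    [0.9, -0.37, 0],
    [0.9, -0.37, 0],
    [0.84, -0.37, 0],
    [0, 0, 0],
    [0, 0, 0]
  ],
  "angular": [
    [0, 0, 0],
    [0, 0, 0],
    [0, 0, 0],
    [0, 0, 0],
    [0, 0, 0],
    [0, 0, 0],
    [0, 0, 0],
    [0, 0, 0],
    [0, 0, 0],
    [0, 0, 0],
    [0, 0, 0],
    [0, 0, 0],
    [0, 0, 0],
    [0, 0, 0],
    [0, 0, 0],
    [0, 0, 0]
  ],
  "claw": 0.7
}}

```text
time: 2.15
eef_pos: [458.1, -260.9, 242.1]
orientation: [-3.115, -0.407, 0.001]
contact_force: [-0.9, 0.4, -0.6]
gripper_width: 0.699
grip_force: 0.0
```

```bash
python3 - <<'E'
from h import *
K,E=cam("wrist"); im=camera("wrist"); cv2.imwrite("pics/w1.png",im)
def proj(X): p=K@(E[:3]@[*X,1]); return p[:2]/p[2]
print(proj((458.5,-259.5,128)),proj((458.5,-259.5,108)),proj((602.5,-229,67)))
E
```

```text
[316.33  189.751] [316.375 183.089] [325.045   6.206]
```

View pics/w1.png

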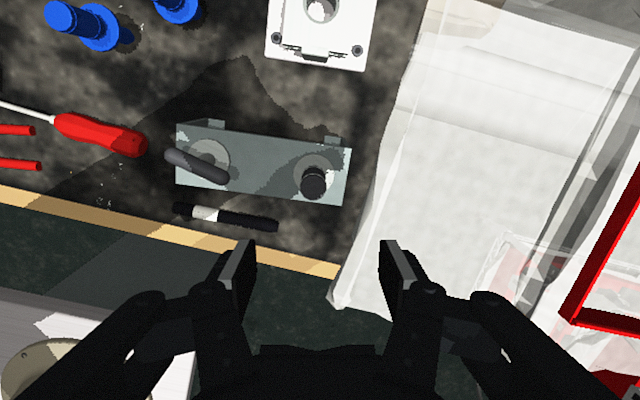

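The wrist view shows the grip top at (312,188), about 4 px left of predicted, so the pin is about 3 mm further towards +y. The box edge lies near the right finger, so I'll turn the jaws to close along world x, then come down part of the way.

Emit:
{"method": "carry_out", "body": {
  "xyz": [
    [0, 0, 0],
    [0, 0, 0],
    [0, 0, 0],
    [0, 0, 0],
    [0, 0, 0],
    [0, 0, 0],
    [0, 0, 0],
    [0, 0, 0],
    [0, 0, 0],
    [0, 0, 0],
    [0, 0, 0],
    [0.13, 0.03, 0.8],
    [0, 0, 0.8],
    [0, 0, 0.8],
    [0, 0, 0],
    [0, 0, 0]
  ],
  "angular": [
    [0, 0, -1],
    [0, 0, -1],
    [0, 0, -1],
    [0, 0, -1],
    [0, 0, -1],
    [0, 0, -1],
    [0, 0, -1],
    [0, 0, -1],
    [0, 0, -1],
    [0, 0, -1],
    [0, 0, -1],
    [0, 0, 0],
    [0, 0, 0],
    [0, 0, 0],
    [0, 0, 0],
    [0, 0, 0]
  ]
}}

```text
time: 4.2
eef_pos: [459.5, -257.3, 171.4]
orientation: [2.211, 2.23, 0.0]
contact_force: [-0.7, -0.5, -0.2]
gripper_width: 0.701
grip_force: 0.0
```

```bash
python3 - <<'E'
from h import *
K,E=cam("wrist"); im=camera("wrist"); cv2.imwrite("pics/w2.png",im)
def proj(X): p=K@(E[:3]@[*X,1]); return p[:2]/p[2]
print(proj((459,-257,128)),proj((459,-257,108)),proj((603,-227.5,67)))
E
```

```text
[316.027 225.377] [316.06  213.275] [505.411 158.834]
```

View pics/w2.png

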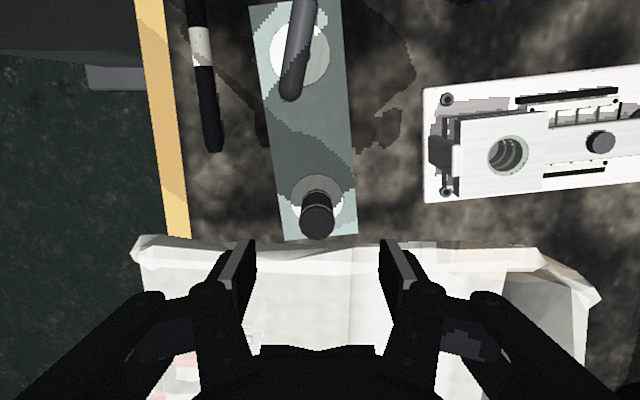

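Grip top at (317,222), 3 px from predicted, and hole at (508,155). Now descend and grip.

Emit:
{"method": "carry_out", "body": {
  "xyz": [
    [0.05, 0, 0.5],
    [0, 0, 0.5],
    [0, 0, 0.5],
    [0, 0, 0.5],
    [0, 0, 0.31],
    [0, 0, 0],
    [0, 0, 0]
  ],
  "angular": [
    [0, 0, 0],
    [0, 0, 0],
    [0, 0, 0],
    [0, 0, 0],
    [0, 0, 0],
    [0, 0, 0],
    [0, 0, 0]
  ]
}}

```text
time: 5.12
eef_pos: [459.6, -255.3, 101.4]
orientation: [2.211, 2.231, 0.0]
contact_force: [0.5, 1.3, -0.9]
gripper_width: 0.702
grip_force: 0.0
```

Emit:
{"method": "carry_out", "body": {
  "xyz": [
    [0, 0, 0],
    [0, 0, 0],
    [0, 0, 0],
    [0, 0, 0],
    [0, 0, 0],
    [0, 0, 0]
  ],
  "angular": [
    [0, 0, 0],
    [0, 0, 0],
    [0, 0, 0],
    [0, 0, 0],
    [0, 0, 0],
    [0, 0, 0]
  ],
  "claw": 0,
  "newtons": 60
}}

```text
time: 5.88
eef_pos: [459.5, -255.3, 101.4]
orientation: [2.211, 2.231, 0.0]
contact_force: [-1.3, 1.0, 6.5]
gripper_width: 0.243
grip_force: 58.5
```

Emit:
{"method": "carry_out", "body": {
  "xyz": [
    [0, 0, -0.6],
    [0, 0, -0.8],
    [0, 0, -0.8],
    [0, 0, -0.8],
    [0.1, 0.5, 0],
    [0.1, 0.5, 0],
    [0.1, 0.5, 0],
    [0.1, 0.5, 0],
    [0.1, 0.5, 0],
    [0.1, 0.5, 0],
    [0.1, 0.5, 0],
    [0.1, 0.5, 0],
    [0.1, 0.5, 0],
    [0.07, 0.32, 0],
    [0, 0, 0],
    [0, 0, 0],
    [0, 0, 0]
  ],
  "angular": [
    [0, 0, 0],
    [0, 0, 0],
    [0, 0, 0],
    [0, 0, 0],
    [0, 0, 0],
    [0, 0, 0],
    [0, 0, 0],
    [0, 0, 0],
    [0, 0, 0],
    [0, 0, 0],
    [0, 0, 0],
    [0, 0, 0],
    [0, 0, 0],
    [0, 0, 0],
    [0, 0, 0],
    [0, 0, 0],
    [0, 0, 0]
  ]
}}

```text
time: 8.0
eef_pos: [603.4, -224.9, 191.0]
orientation: [-2.212, -2.231, 0.0]
contact_force: [-0.3, -0.4, -1.3]
gripper_width: 0.243
grip_force: 58.8
```

```bash
python3 - <<'E'
from h import *
K,E=cam("wrist"); im=camera("wrist")
def proj(X): p=K@(E[:3]@[*X,1]); return p[:2]/p[2]
o=status.get_obs(); t=o["eef_pos"];print(t,proj((604,-226,67)),proj((*t[:2],67)),proj((*t[:2],t[2]-76)))
c=cv2.resize(im[60:320,200:440],None,fx=2.2,fy=2.2,interpolation=2)
s=cv2.resize(camera("side")[130:290,270:400],(264,572*264//264),interpolation=2) if 0 else cv2.resize(camera("side")[120:290,290:400],None,fx=2.4,fy=2.4,interpolation=2)
v=np.zeros((max(c.shape[0],s.shape[0]),c.shape[1]+s.shape[1],3),np.uint8); v[:c.shape[0],:c.shape[1]]=c; v[:s.shape[0],c.shape[1]:]=s
print(v.shape,c.shape);cv2.imwrite("pics/w3.png",v)
E
```

```text
[ 603.434 -224.929  191.131] [317.514 188.885] [316.858 187.671] [316.875 207.299]
(572, 792, 3) (572, 528, 3)
```

View pics/w3.png

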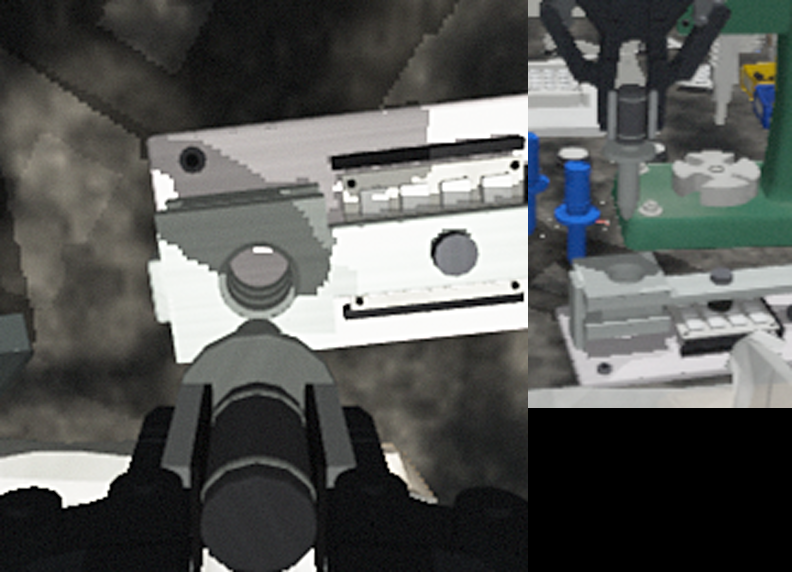

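The hole is centred at px (317.5,187.3) and the pin axis projects to (316.9,187.7). The tip shows near (318,206), and the side view agrees, so it's aligned. Descending.

Emit:
{"method": "carry_out", "body": {
  "xyz": [
    [0, 0, 0.39],
    [0, 0, 0.39],
    [0, 0, 0.39],
    [0, 0, 0.39],
    [0, 0, 0.39],
    [0, 0, 0.39],
    [0, 0, 0.39],
    [0, 0, 0.39],
    [0, 0, 0]
  ],
  "angular": [
    [0, 0, 0],
    [0, 0, 0],
    [0, 0, 0],
    [0, 0, 0],
    [0, 0, 0],
    [0, 0, 0],
    [0, 0, 0],
    [0, 0, 0],
    [0, 0, 0]
  ]
}}

```text
time: 9.22
eef_pos: [603.3, -224.5, 96.2]
orientation: [-2.21, -2.23, 0.001]
contact_force: [-0.3, 0.1, -1.2]
gripper_width: 0.242
grip_force: 58.8
```

Emit:
{"method": "carry_out", "body": {
  "xyz": [
    [0, 0, 0.06],
    [0, 0, 0.06],
    [0, 0, 0.05],
    [0, 0, 0]
  ],
  "angular": [
    [0, 0, 0],
    [0, 0, 0],
    [0, 0, 0],
    [0, 0, 0]
  ]
}}

```text
time: 9.72
eef_pos: [603.7, -224.8, 92.3]
orientation: [-2.211, -2.231, 0.0]
contact_force: [-0.5, 0.7, -2.2]
gripper_width: 0.243
grip_force: 58.8
```

Emit:
{"method": "carry_out", "body": {
  "xyz": [
    [0, 0, 0.04],
    [0, 0, 0]
  ],
  "angular": [
    [0, 0, 0],
    [0, 0, 0]
  ]
}}

```text
time: 9.98
eef_pos: [603.6, -224.7, 91.0]
orientation: [-2.211, -2.231, 0.0]
contact_force: [0.5, -0.3, -1.0]
gripper_width: 0.242
grip_force: 58.8
```

Emit:
{"method": "carry_out", "body": {
  "xyz": [
    [0, 0, 0],
    [0, 0, 0],
    [0, 0, 0],
    [0, 0, 0],
    [0, 0, -0.3],
    [0, 0, -0.8],
    [0, 0, -0.8],
    [0, 0, -0.8],
    [0, 0, -0.8],
    [0, 0, 0],
    [0, 0, 0]
  ],
  "angular": [
    [0, 0, 0],
    [0, 0, 0],
    [0, 0, 0],
    [0, 0, 0],
    [0, 0, 0],
    [0, 0, 0],
    [0, 0, 0],
    [0, 0, 0],
    [0, 0, 0],
    [0, 0, 0],
    [0, 0, 0]
  ],
  "claw": 0.7
}}

```text
time: 11.35
eef_pos: [603.4, -224.6, 195.1]
orientation: [-2.21, -2.23, 0.001]
contact_force: [-0.2, -0.2, -0.8]
gripper_width: 0.697
grip_force: 0.0
```

```bash
python3 - <<'E'
from h import *
a=cv2.resize(camera("side")[170:290,220:420],None,fx=2.8,fy=2.8,interpolation=2)
b=cv2.resize(camera("wrist"),None,fx=.6,fy=.6)[:, 70:310]
v=np.zeros((336,800,3),np.uint8);v[:,:560]=a;v[:240,560:]=b;cv2.imwrite("pics/f.png",v)
E
```

```text
(no output)
```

View pics/f.png

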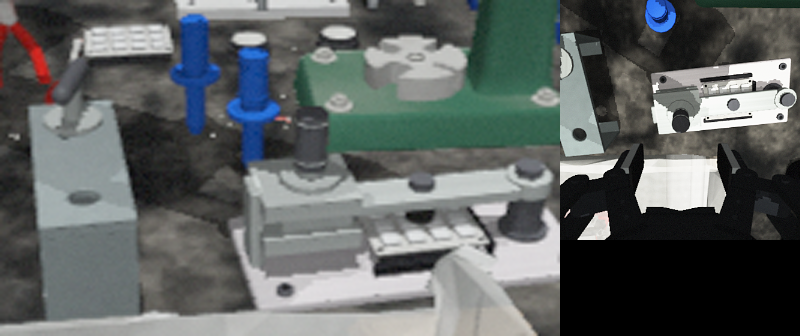

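The side crop shows the pin upright at crop (310,140) with its collar flat on the fork. The bar is shut, the T-pin is still in the stand, and the gripper is clear.

```bash
python3 -c "
from workcell import close_job
print(close_job())"
```

```text
the job is handed in; nothing more can be done
None
```

The long lock pin is down through the fork and the bar with its collar on the fork and the gripper clear, the bar is still shut, the T-pin is still in the stand, and the job was handed in at about 11.5 s (no verdict was returned).

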